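# Put the spur gear away and stack the parts tray

## Robot

A 6-joint arm with a two-finger parallel gripper is mounted at the origin on the work surface. World frame = base frame: x ahead of the robot, y to its left, z up, the work surface at z = 0. Lengths are in mm, angles in rad, forces in N, time in s.
With the tool pointing down it reaches from about 275 to 1000 mm from the base axis. Payload 8.4 kg.
Tool frame: the origin (TCP) lies midway between the tips of the shut fingers; the grasp point (between the pads) lies grip_depth behind it (grip_depth is the distance from the TCP to the grasp point, in mm); z points along the fingers, y is the line along which they close (so a half turn about z gives the same grasp; the last joint's range is limited). The gripper opens to 85 mm and grips with 20 to 120 N. Pads are 22 mm wide; open, the fingers measure 114 mm over their backs; the gripper's body (76 mm by 85 mm) begins 54 mm behind the grasp point. The pads swing forward as they close: fully open they stand 13 mm farther back than shut.
Start: joints at [1.321, 0.353, 1.633, -0, 1.155, -0.002], TCP at [153.293, 605.912, 231.281] pointing down, gripper open.
Joint ranges: [-2.63, 2.63], [-0.92, 2.1], [0.06, 2.66], [-1.3, 4.44], [0, 2.69], [-3.02, 3.02]. Speed limits (rad/s): [2.22, 2.22, 2.79, 3.14, 3.14, 3.14].

## Interface

Orientations are given as [roll, pitch, yaw] about the fixed x, y, z axes, in that order (R = Rz(yaw) Ry(pitch) Rx(roll)).
In Python, from rig import * gives the robot as it stands.
- The arm moves only by the shell command python3 -m creep 'ROWS' [FORCE]. ROWS is JSON, a list of rows, each an object of numbers: "x", "y", "z": the shift along the tool's x, y, z in mm; "rx", "ry", "rz": the turn, a rotation vector about the tool's x, y, z in rad; "hand": the finger opening in mm, from 0 to 85.4. A call has 1 to 20 rows; each row shifts and turns the commanded pose from where the row before left it, along the tool's axes as they then stand; what a row does not reach is not made up. A row lasts 1/8 s, in which the tool goes at most 62.5 mm and 10.7 degrees, less where a joint would pass 70% of its speed; a pose out of reach is approached as far as the arm can. A call with a gripper value outside its range is refused whole. The fingers move at their own pace and stop on an object; FORCE is the grip in N (left out, the last holds). Time passes only in rows, so rows that do not move let the fingers close. It gives the time, the measured TCP pose, the force, the opening and the grip force at its end, in the units of the state.
- sense(): the state, without advancing time (a new reading comes with each control period).
- grab_frame(name): name is "side" or "top"; returns the picture (420x560x3 uint8, red, green, blue); there is no depth.
- get_calibration(name): a dict with "K" (3x3 intrinsics, pixels), "k1" (the pictures are not rectified: a ray, as slopes to the right and down, at radius r is drawn at 1 + k1 r^2 times it, then the intrinsics apply), "R" (3x3) and "t" (3): a world point X has camera coordinates R X + t. Camera axes: x right, y down, z forward; pixel columns grow to the right and rows downward; lengths in mm; the calibration is good to about 2 mm. A picture is of the moment at which its call begins. get_calibration takes no time and is no camera call.
- sign_off(): hands the job in; it is judged then, once.
The state is a dict: "clock": time; "qpos": joint angles; "qvel": joint speeds; "joint_efforts": joint torques, N m; "eef_pos": TCP position; "tcp_rot": TCP orientation; "contact_force": force on the tool from outside, world axes, zero at the start; "wrist_torque": the same for the moment, N m; "opening": opening from 0.0 (shut) to 1.0 (fully open); "grasp_force": force on a finger pad.
Only numpy, scipy, OpenCV 4.12 (cv2) and the standard library are available. Lean on these libraries where they do the work, as an engineer would, in place of code of your own. Each camera call takes 0.05 s, during which the arm holds its last target. There are 200 camera calls.

## Task

Put the loose spur gear into the open base tray and let go of it. Then take the parts tray, the one with the carrying handle, and stack it on the base tray, its four corner pins dropped fully home in the four corner sockets so that it sits flat. Leave the battery packs, the receiver box and the body post standing or lying as they are.

Things in the scene. Friction and masses are not known exactly. Their poses are not given: they have to be found in the camera images.
- base_tray: Open grey plastic tray, no handle, loose on the table, 0.6 kg; 150 mm (x) by 110 mm (y) by 40 mm high, walls and floor 4. Origin: centre of underside, z up. In each inner corner a 24 x 24 post, flush with the rim, has a round socket in its top: 12 diameter, 12 deep, chamfered, axes at x = +-60, y = +-40. The gear goes anywhere on its open floor between the posts.
- parts_tray: Parts tray (see tray_centre), about 0.25 kg. Origin midway between its four pin tips, x along the long side, z up. Steel pins under its corners at x = +-60, y = +-40: 8 mm diameter, 8 mm long, tips tapered to 4.4; each has 2 play all round in its socket. It fits either way round (half a turn). Pins home, this origin is 32 above the base tray's origin.
- tray_centre (a point): Centre of the parts tray, half-way up: a shallow grey plastic tray with a carrying handle, standing on its pins; 150 mm (x) by 110 mm (y), 70 mm high. From this point: pin tips -35, underside -27, wall rim -5, handle top +35. Stacked fully home, its underside rests on the base tray's rim and this point is 67 above the base tray's origin.
- tray_handle (a point): Middle of the parts tray's carrying handle, 25 mm above tray_centre, same axes: a level bar over the tray's centre, 70 long (x), 10 thick (y), 20 tall (10 up and down from this point), open below between two uprights. The centre of mass lies below it.
- gear_centre (a point): Centre of the steel spur gear, half-way up (10 mm above its underside); loose, flat on the table, hub up, about 0.07 kg. Toothed disc 45 over the teeth (grips as 41), 6 thick; a round hub 16 in diameter stands on its middle, to 20 above the underside. z up, along the hub.
- spur_gear: The whole spur gear. Origin: the centre of its flat underside, 10 below gear_centre.
- pack_a: Bystander: blue hard-cased battery pack, 47 x 25 x 136 mm tall, standing loose in a slot of the bamboo rack (70 x 110 x 72 tall). Origin: centre of its underside.
- pack_b: Bystander: the second such pack, in the rack's other slot. Origin: centre of its underside.
- receiver: Bystander: black plastic receiver box, 30 x 46 x 18 mm tall, loose on the table. Origin: centre of its underside.
- body_post: Bystander: chrome body post, 8 mm diameter, 52 mm tall, standing on a foot of 24 diameter, loose on the table. Origin: centre of its underside.
- charger: Bystander: grey metal charger with a ridged aluminium knob, fixed; 110 (x) x 150 (y) mm, case 59 tall, knob to 77. Origin: centre of its underside.
Not all that is in view belongs to the job. Leave any blue or purple look-alike of the spur_gear alone.

How it is judged (in metres and radians):
On the way, in this order (a step that is already met when the one before it is completed fails the run):
1. the gear lies inside the base tray, let go (x of gear_centre in the frame of base_tray between -0.055 and 0.055 m and y of gear_centre in the frame of base_tray between -0.037 and 0.037 m and z of gear_centre in the frame of base_tray between 0.005 and 0.03 m and contact force between the fingers and spur_gear below 0.1 N), for 0.2 s.
2. the parts tray is lifted clear of the table (height (world z) of parts_tray above 0.045 m), for 0.1 s.
At the end, for the whole second after the job is handed in: Gear inside the base tray (within 55 mm along, 37 mm across, below 30 mm); parts tray stacked, all pins home: centres within 6 mm in plan, sides parallel within 0.09 rad, its centre 63.5 to 70 mm above the base tray's origin, level; base tray flat on the table; all at rest (x of gear_centre in the frame of base_tray between -0.055 and 0.055 m and y of gear_centre in the frame of base_tray between -0.037 and 0.037 m and z of gear_centre in the frame of base_tray between 0.005 and 0.03 m and horizontal distance between tray_centre and base_tray below 0.006 m and z of tray_centre in the frame of base_tray between 0.0635 and 0.07 m and angle between the x axis of tray_centre and the x axis of base_tray, either way round below 0.09 rad and angle between each of tray_centre, base_tray's own z axis and vertical below 0.05 rad and height (world z) of base_tray below 0.006 m and linear speed of each of parts_tray, base_tray below 0.02 m/s and linear speed of spur_gear below 0.03 m/s); the robot touches nothing.
It fails at once if a battery pack, the receiver box or the body post is displaced by more than 25 mm or knocked over (distance of any of pack_a, pack_b, receiver, body_post from where it was at the start of the episode above 0.025 m or angle between any of pack_a, pack_b, receiver, body_post's own z axis and vertical above 0.4 rad).
It also fails if it takes over 64 s, if anything falls off the work surface, if the arm or the gripper's body presses on something with over 40 N, if the wrist force passes 120 N, or if a joint passes its speed limit or range.

## Working session

There is one attempt and no reset: what is moved stays moved. The work goes in short steps, Python scripts to look and compute and a shell command to move; the robot and the scene stay as the last step left them, time stands still between calls to the robot, and variables do not carry over. Pictures are saved under pics/ and viewed, at most 10 in all, crops included, and the job is handed in when it is done.

```bash
ls; mkdir -p pics; python3 - <<'E'
from rig import *
import cv2
for n in("side","top"):
    cv2.imwrite(f"pics/{n}0.png",grab_frame(n)[:,:,::-1]); c=get_calibration(n); print(n,c)
print(sense())
E
```

```text
pics
side {'K': array([[472.97816033,   0.        , 280.14613638],
       [  0.        , 472.97816033, 199.22537171],
       [  0.        ,   0.        ,   1.        ]]), 'k1': 0.03871287380411802, 'R': array([[ 0.74945389, -0.66187566, -0.01547526],
       [-0.53075505, -0.58668294, -0.61163895],
       [ 0.39574986,  0.46660876, -0.79098566]]), 't': array([-397.48285884,  344.97139963, 1108.22719152])}
top {'K': array([[521.61796964,   0.        , 285.03694735],
       [  0.        , 521.61796964, 209.88410138],
       [  0.        ,   0.        ,   1.        ]]), 'k1': -0.006776935972725574, 'R': array([[ 0.00847867, -0.99995101,  0.00510824],
       [-0.99808079, -0.00877597, -0.06130022],
       [ 0.06134205, -0.00457869, -0.9981063 ]]), 't': array([   3.86578061,  573.06454508, 1457.12991041])}
{'clock': 0.1, 'qpos': array([ 1.32061004e+00,  3.53580755e-01,  1.63411809e+00,  3.24799757e-05,
        1.15520100e+00, -2.41643207e-03]), 'qvel': array([ 5.36370601e-04, -1.99152762e-03, -1.32897681e-03,  1.65735910e-05,
        1.39602080e-03,  3.35969734e-04]), 'joint_efforts': array([-4.74552908e-04, -6.06362987e+01, -3.42821395e+01,  1.05803869e-05,
        3.93629933e-03,  6.74140074e-05]), 'eef_pos': array([153.16211622, 605.46531284, 230.61063307]), 'tcp_rot': array([-3.14028553e+00, -3.28566516e-05,  2.89380964e+00]), 'contact_force': array([-0.27350672,  0.09847424,  0.7668039 ]), 'wrist_torque': array([ 0.00253731, -0.00760699,  0.00014013]), 'grasp_force': 0.0, 'opening': 0.9938737286467482}
```

View pics/side0.png

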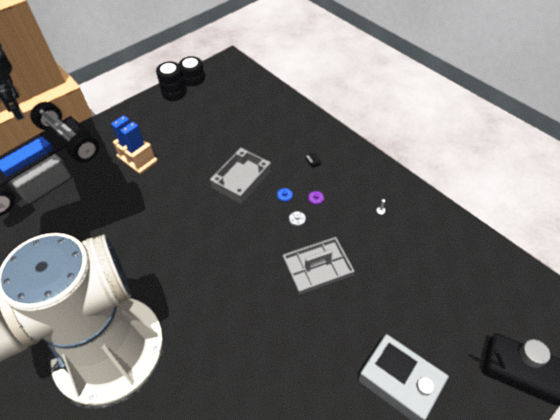

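View pics/top0.png

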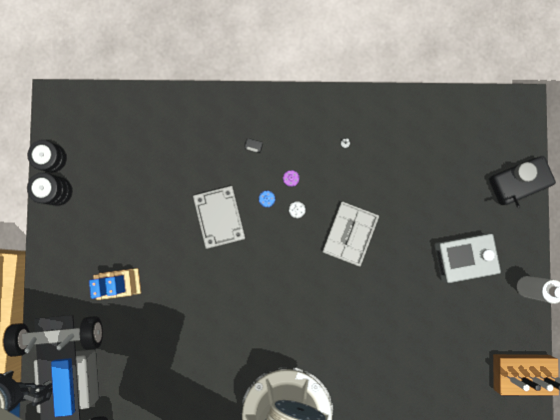

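Top view: the base tray is at (219,217), the parts tray with its handle at (350,234), and the receiver at (254,146). The body post is at (346,143), the rack at (115,285) and the charger at (470,258).

There are three gear candidates: blue (267,199), purple (291,178) and steel/white (297,210). The uncoloured one fits "steel spur gear", and the coloured ones are the look-alikes. I'll confirm that in an enlarged crop.

```bash
cat > h.py <<'E'
import numpy as np, cv2
from rig import get_calibration
C={n:get_calibration(n) for n in("side","top")}
def ray(n,uv):
    c=C[n]; K=c["K"]; R=c["R"]
    d=cv2.undistortPoints(np.array([[uv]],float),K,np.array([c["k1"],0,0,0,0.]))[0,0]
    return -R.T@c["t"], R.T@np.r_[d,1]
def onz(n,uv,z):
    o,d=ray(n,uv); return o+d*(z-o[2])/d[2]
def tri(a,b):
    """a: side pixel, b: top pixel -> point, miss distance"""
    o1,d1=ray("side",a); o2,d2=ray("top",b)
    s=np.linalg.lstsq(np.c_[d1,-d2],o2-o1,rcond=None)[0]
    p,q=o1+s[0]*d1,o2+s[1]*d2
    return (p+q)/2,np.linalg.norm(p-q)
def proj(n,X):
    c=C[n]; return cv2.projectPoints(np.array([X],float),cv2.Rodrigues(c["R"])[0],np.array(c["t"],float),c["K"],np.array([c["k1"],0,0,0,0.]))[0][0,0]
E
python3 - <<'E'
import cv2,numpy as np
s=cv2.imread("pics/side0.png");t=cv2.imread("pics/top0.png")
a=cv2.resize(t[130:280,185:385],None,fx=4,fy=4,interpolation=cv2.INTER_CUBIC)
b=cv2.resize(s[140:300,205:365],None,fx=3.75,fy=3.75,interpolation=cv2.INTER_CUBIC)
cv2.imwrite("pics/cropt.png",a);cv2.imwrite("pics/crops.png",b)
from h import *
for n,im,roi in(("top",t,(185,130,200,150)),("side",s,(205,140,160,160))):
    x,y,w,h=roi; g=im[y:y+h,x:x+w].astype(int)
    m=((g.min(2)>95)&(g.max(2)-g.min(2)<40)).astype(np.uint8)*255
    for c in cv2.findContours(m,cv2.RETR_EXTERNAL,cv2.CHAIN_APPROX_NONE,offset=(x,y))[0]:
        if cv2.contourArea(c)>60:
            print(n,cv2.contourArea(c),cv2.minAreaRect(c),cv2.boxPoints(cv2.minAreaRect(c)).round(1).tolist(), cv2.approxPolyDP(cv2.convexHull(c),3,True)[:,0].tolist())
E
```

```text
top 2168.5 ((350.7603454589844, 233.4904022216797), (40.95037078857422, 55.28300857543945), 20.725557327270508) [[321.79998779296875, 252.10000610351562], [341.3999938964844, 200.39999389648438], [379.70001220703125, 214.89999389648438], [360.1000061035156, 266.6000061035156]] [[378, 215], [360, 266], [323, 252], [341, 202]]
top 214.0 ((297.0, 209.5), (17.0, 16.0), 90.0) [[289.0, 201.0], [305.0, 201.0], [305.0, 218.0], [289.0, 218.0]] [[299, 201], [305, 212], [296, 218], [289, 213], [289, 206]]
top 2199.0 ((218.47061157226562, 216.88238525390625), (55.298118591308594, 41.23105239868164), 75.96376037597656) [[191.8000030517578, 195.10000610351562], [231.8000030517578, 185.10000610351562], [245.1999969482422, 238.6999969482422], [205.1999969482422, 248.6999969482422]] [[232, 186], [244, 238], [206, 248], [193, 195]]
side 2299.5 ((318.194091796875, 262.7944641113281), (41.18315887451172, 62.31662368774414), 69.92847442626953) [[281.8999938964844, 254.10000610351562], [340.3999938964844, 232.8000030517578], [354.5, 271.3999938964844], [296.0, 292.79998779296875]] [[336, 237], [354, 271], [299, 291], [283, 254]]
side 184.0 ((297.0, 218.0), (14.0, 16.0), 90.0) [[289.0, 211.0], [305.0, 211.0], [305.0, 225.0], [289.0, 225.0]] [[305, 215], [299, 225], [289, 221], [294, 211]]
side 1495.5 ((239.8484344482422, 170.81674194335938), (34.508113861083984, 53.74654769897461), 42.273685455322266) [[209.0, 179.10000610351562], [245.1999969482422, 139.3000030517578], [270.70001220703125, 162.5], [234.5, 202.3000030517578]] [[243, 148], [270, 163], [238, 195], [210, 178]]
```

View pics/cropt.png

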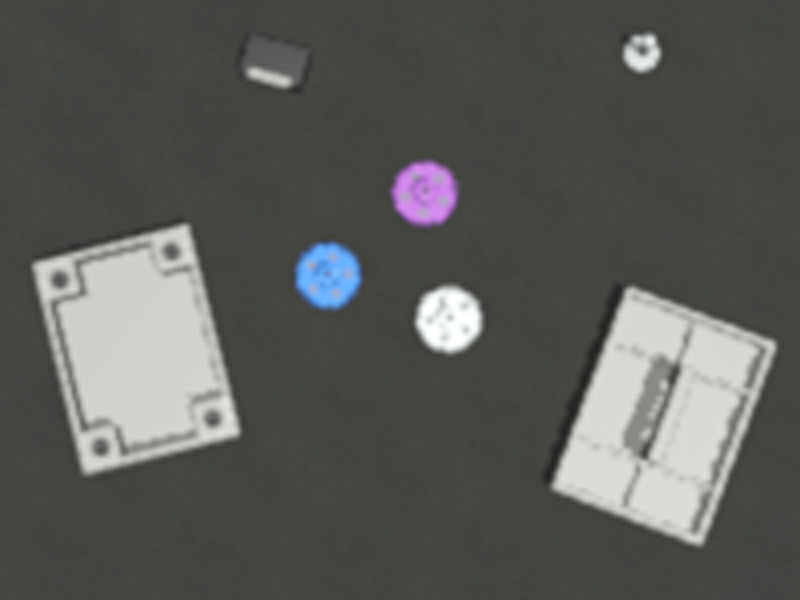

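View pics/crops.png

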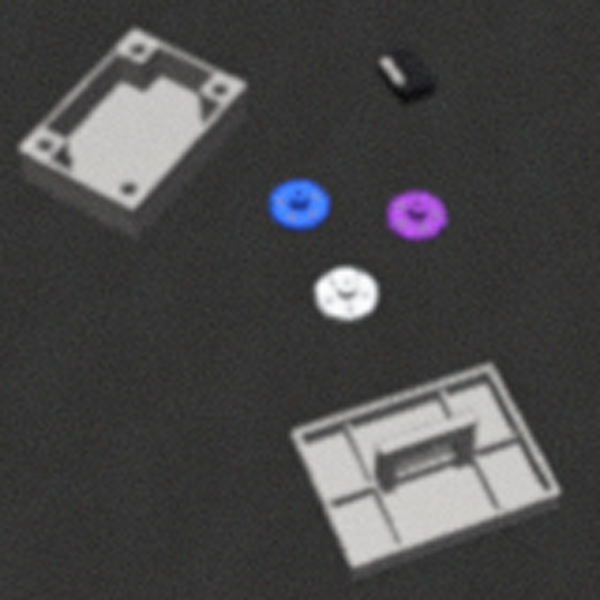

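The crops confirm it. The uncoloured steel gear at top (297,209), side (297,218) is the right one; the blue and purple ones are decoys. The base tray shows its four sockets, and the parts tray shows its handle bar.

```bash
python3 - <<'E'
import rig; print([n for n in dir(rig) if n[0]!='_'], getattr(rig,'grip_depth',None))
from h import *
I={n:cv2.imread(f"pics/{n}0.png") for n in("side","top")}
off={"top":(185,130,4),"side":(205,140,3.75)}
def P(n,p): x,y,k=off[n]; return np.array([(p[0]+.5)/k-.5+x,(p[1]+.5)/k-.5+y])
def dark(n,p,r=3):
    u=P(n,p).round().astype(int); g=cv2.cvtColor(I[n],cv2.COLOR_BGR2GRAY).astype(float)
    y,x=np.mgrid[u[1]-r:u[1]+r+1,u[0]-r:u[0]+r+1]; w=g[y,x]; w=np.clip(np.median(w)-15-w,0,None); w[(x-u[0])**2+(y-u[1])**2>r*r+1]=0
    return np.array([(x*w).sum(),(y*w).sum()])/w.sum()
T=[(60,280),(171,251),(212,418),(100,447)]; S=[(137,48),(219,90),(128,188),(45,146)]
tp=[dark("top",p) for p in T]; sp=[dark("side",p) for p in S]
B=[]
for a,b in zip(sp,tp):
    p,e=tri(a,b); B.append(p); print("socket",p.round(1),round(e,1),"top@40",onz("top",b,40).round(1),"side@40",onz("side",a,40).round(1))
for n,q in(("top",tp),("side",sp)):
    w=np.array([onz(n,u,40) for u in q]); dx=w[0]-w[3]+w[1]-w[2]; print(n,"base centre",w.mean(0).round(1),"yaw",np.arctan2(dx[1],dx[0]).round(4),"len",[np.linalg.norm(w[i]-w[i-1]).round(1) for i in range(4)])
for k,(a,b) in {"gear hub top":((346,283),(449,318)),"gear disc":((346,293),(449,319))}.items(): p,e=tri(P("side",a),P("top",b)); print(k,p.round(1),round(e,1))
print("gear contour",tri((297,218),(297,209.5)),onz("top",(297,209.5),6),onz("side",(297,218),6))
# parts tray: rim corners, order TL TR BR BL in top; handle ends
PT=[(625,288),(776,343),(702,545),(549,488)]; PS=[(491,364),(560,494),(353,569),(293,433)]
w=[]
for a,b in zip(PS,PT):
    p,e=tri(P("side",a),P("top",b)); w.append(p); print("rim",p.round(1),round(e,1),"top@30",onz("top",P("top",b),30).round(1),"side@30",onz("side",P("side",a),30).round(1))
for n,q in(("top",PT),("side",PS)):
    w=np.array([onz(n,P(n,u),30) for u in q]); dx=w[0]-w[3]+w[1]-w[2]; print(n,"parts centre",w.mean(0).round(1),"yaw",np.arctan2(dx[1],dx[0]).round(4),"len",[np.linalg.norm(w[i]-w[i-1]).round(1) for i in range(4)])
for a,b in (((475,417),(668,358)),((376,448),(638,452))): p,e=tri(P("side",a),P("top",b)); print("handle end",p.round(1),round(e,1))
E
```

```text
['MotionError', 'get_calibration', 'grab_frame', 'grip_depth', 'sense', 'sign_off'] 18.700000000000003
socket [597.1 249.2  37. ] 3.8 top@40 [598.4 247.6  40. ] side@40 [594.  247.9  40. ]
socket [617.5 172.1  34.2] 4.7 top@40 [618.8 170.1  40. ] side@40 [612.4 169.3  40. ]
socket [501.3 140.9  37.2] 3.3 top@40 [502.7 139.7  40. ] side@40 [498.8 140.   40. ]
socket [481.3 218.3  34.6] 2.1 top@40 [482.2 217.   40. ] side@40 [478.2 214.9  40. ]
top base centre [550.5 193.6  40. ] yaw 0.2566 len [np.float64(120.2), np.float64(80.1), np.float64(120.0), np.float64(79.9)]
side base centre [545.8 193.   40. ] yaw 0.2653 len [np.float64(120.4), np.float64(80.7), np.float64(117.4), np.float64(77.7)]
gear hub top [574.1 -23.6  16.7] 3.5
gear disc [574.2 -23.9   4.3] 3.6
gear contour (array([573.94638046, -24.34887191,   3.84639764]), np.float64(3.3210538139613477)) [575.11737402 -25.32167696   6.        ] [571.53441522 -24.48404994   6.        ]
rim [ 596.9 -147.9   25.5] 0.8 top@30 [ 596.9 -147.7   30. ] side@30 [ 594.2 -149.5   30. ]
rim [ 557.7 -252.9   26.8] 4.2 top@30 [ 559.1 -253.7   30. ] side@30 [ 554.4 -252.6   30. ]
rim [ 416.3 -201.    27.8] 3.4 top@30 [ 417.7 -201.8   30. ] side@30 [ 414.2 -200.8   30. ]
rim [456.1 -95.3  23. ] 0.5 top@30 [456.4 -94.9  30. ] side@30 [453.1 -98.3  30. ]
top parts centre [ 507.5 -174.5   30. ] yaw -0.3559 len [np.float64(150.0), np.float64(112.5), np.float64(150.7), np.float64(113.6)]
side parts centre [ 504.  -175.3   30. ] yaw -0.3509 len [np.float64(150.1), np.float64(110.5), np.float64(149.5), np.float64(109.6)]
handle end [ 548.1 -176.9   42.5] 1.8
handle end [ 480.7 -153.7   48.8] 3.4
```

```bash
cat > go.py <<'E'
import sys,numpy as np
from rig import sense
s=sense(); p=s["eef_pos"]; r=s["tcp_rot"]; x,y,z,yaw=map(float,sys.argv[1:5])
d=np.array([x,y,z])-p
from scipy.spatial.transform import Rotation as R
M=R.from_euler("xyz",r); N=R.from_euler("xyz",[np.pi,0,yaw])
print("now",p.round(1),r.round(4),"t",round(s["clock"],2),"| shift now-frame",M.inv().apply(d).round(1),"| rotvec",(M.inv()*N).as_rotvec().round(4),"| shift after turn",N.inv().apply(d).round(1),"F",s["contact_force"].round(1),"op",round(s["opening"]*85.4,1),"grip",round(s["grasp_force"],1))
E
python3 go.py 573 -24.5 130 2.789
```

```text
now [153.2 605.5 230.6] [-3.1403 -0.      2.8938] t 0.1 | shift now-frame [-561.5 -507.6  101.3] | rotvec [-0.0013  0.      0.1048] | shift after turn [-611.6 -446.2  100.6] F [-0.3  0.1  0.8] op 84.9 grip 0.0
```

```bash
python3 -m creep '[{"x":-20,"y":-18,"hand":50},{"x":-35,"y":-32},{"x":-35,"y":-32},{"x":-36,"y":-32},{"x":-36,"y":-32},{"x":-36,"y":-32},{"x":-36,"y":-32},{"x":-36,"y":-32},{"x":-36,"y":-33},{"x":-36,"y":-33},{"x":-36,"y":-33},{"x":-36,"y":-33},{"x":-36,"y":-33,"z":15},{"x":-36,"y":-33,"z":20},{"x":-36,"y":-33,"z":20},{"x":-36,"y":-30,"z":20},{"x":-15,"y":-14,"z":15,"rz":0.1},{"z":10},{},{}]' 60; python3 go.py 573 -24.5 80 2.789; python3 - <<'E'
from h import *
from rig import *
a,b=grab_frame("top"),grab_frame("side")
a=cv2.resize(a[130:280,200:400],None,fx=2,fy=2)
b=cv2.resize(b[100:250,200:400],None,fx=2,fy=2)
cv2.imwrite("pics/g1.png",np.hstack([a,b])[:,:,::-1])
E
```

```text
now [153.2 605.5 230.6] [-3.1403 -0.      2.8938] t 0.1 | shift now-frame [-561.5 -507.6  151.3] | rotvec [-0.0013  0.      0.1048] | shift after turn [-611.6 -446.2  150.6] F [-0.3  0.1  0.8] op 84.9 grip 0.0schema error: expected keys x, y, z, rx, ry, rz, hand
```

View pics/g1.png

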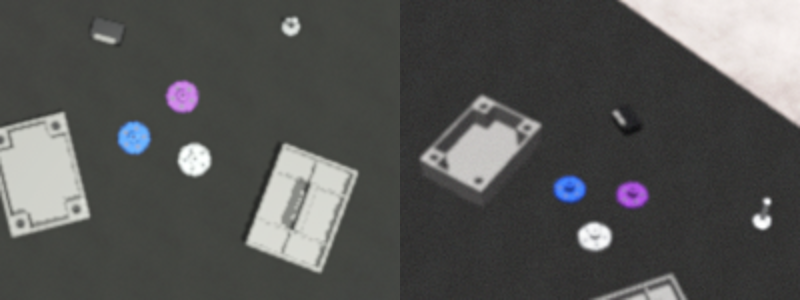

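The move was refused on its row format, so the scene is unchanged: gear at top (297,209), side (297,218). I'll try one partial row.

```bash
python3 -m creep '[{"x":-20,"y":-18,"hand":50}]' 60; python3 go.py 573 -24.5 80 2.789
```

```text
now [153.2 605.6 230.8] [-3.1407 -0.      2.8938] t 0.2 | shift now-frame [-561.5 -507.8  151.2] | rotvec [-0.0009  0.      0.1048] | shift after turn [-611.6 -446.4  150.8] F [-0.1 -0.1 -0.2] op 85.0 grip 0.0schema error: expected keys x, y, z, rx, ry, rz, hand
```

All the keys are needed.

```bash
python3 -m creep '[{"x":-20,"y":-18,"z":0,"rx":0,"ry":0,"rz":0,"hand":50},{"x":-35,"y":-32,"z":0,"rx":0,"ry":0,"rz":0,"hand":50},{"x":-35,"y":-32,"z":0,"rx":0,"ry":0,"rz":0,"hand":50},{"x":-36,"y":-32,"z":0,"rx":0,"ry":0,"rz":0,"hand":50},{"x":-36,"y":-32,"z":0,"rx":0,"ry":0,"rz":0,"hand":50},{"x":-36,"y":-32,"z":0,"rx":0,"ry":0,"rz":0,"hand":50},{"x":-36,"y":-32,"z":0,"rx":0,"ry":0,"rz":0,"hand":50},{"x":-36,"y":-32,"z":0,"rx":0,"ry":0,"rz":0,"hand":50},{"x":-36,"y":-33,"z":0,"rx":0,"ry":0,"rz":0,"hand":50},{"x":-36,"y":-33,"z":0,"rx":0,"ry":0,"rz":0,"hand":50},{"x":-36,"y":-33,"z":0,"rx":0,"ry":0,"rz":0,"hand":50},{"x":-36,"y":-33,"z":0,"rx":0,"ry":0,"rz":0,"hand":50},{"x":-36,"y":-33,"z":15,"rx":0,"ry":0,"rz":0,"hand":50},{"x":-36,"y":-33,"z":20,"rx":0,"ry":0,"rz":0,"hand":50},{"x":-36,"y":-33,"z":20,"rx":0,"ry":0,"rz":0,"hand":50},{"x":-36,"y":-30,"z":20,"rx":0,"ry":0,"rz":0,"hand":50},{"x":0,"y":0,"z":15,"rx":0,"ry":0,"rz":0.1,"hand":50},{"x":0,"y":0,"z":10,"rx":0,"ry":0,"rz":0,"hand":50},{"x":0,"y":0,"z":0,"rx":0,"ry":0,"rz":0,"hand":50}]' 60; python3 go.py 573 -24.5 80 2.789; python3 - <<'E'
from h import *
from rig import *
a,b=grab_frame("top"),grab_frame("side")
a=cv2.resize(a[130:280,200:400],None,fx=2,fy=2)
b=cv2.resize(b[100:250,200:400],None,fx=2,fy=2)
cv2.imwrite("pics/g2.png",np.hstack([a,b])[:,:,::-1])
E
```

```text
clock: 2.58
eef_pos: [570.1, -18.2, 130.7]
tcp_rot: [-3.141, -0.002, 2.796]
contact_force: [-1.1, -0.4, -0.0]
opening: 0.583
grasp_force: 0.0
now [570.1 -18.2 130.7] [-3.1412e+00 -1.6000e-03  2.7962e+00] t 2.58 | shift now-frame [-4.9 -4.9 50.6] | rotvec [-0.0004 -0.0016  0.0072] | shift after turn [-4.9 -4.9 50.7] F [-1.1 -0.4 -0. ] op 49.8 grip 0.0
```

View pics/g2.png

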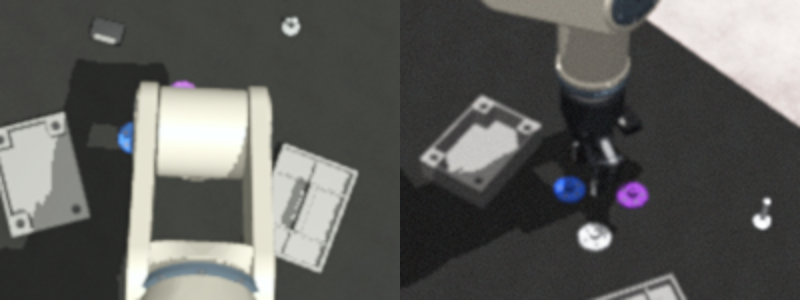

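The side view shows the open fingers above the steel gear (crop (595,237)), with the decoys clear of them. The arm hides the gear from the top camera. I'll descend onto the hub, keeping the tips above the disc.

```bash
python3 -m creep '[{"x":-5,"y":-5,"z":40,"rx":0,"ry":0,"rz":0,"hand":50},{"x":0,"y":0,"z":40,"rx":0,"ry":0,"rz":0,"hand":50},{"x":0,"y":0,"z":25,"rx":0,"ry":0,"rz":0,"hand":50},{"x":0,"y":0,"z":10,"rx":0,"ry":0,"rz":0,"hand":50},{"x":0,"y":0,"z":6,"rx":0,"ry":0,"rz":0,"hand":50},{"x":0,"y":0,"z":0,"rx":0,"ry":0,"rz":0,"hand":50},{"x":0,"y":0,"z":0,"rx":0,"ry":0,"rz":0,"hand":50}]' 40;  python3 go.py 573 -24.7 9 2.789; python3 - <<'E'
from h import *
from rig import *
b=grab_frame("side")
cv2.imwrite("pics/g3.png",cv2.resize(b[170:250,250:350],None,fx=6,fy=6,interpolation=cv2.INTER_CUBIC)[:,:,::-1])
E
```

```text
clock: 3.55
eef_pos: [574.6, -25.0, 11.2]
tcp_rot: [3.141, 0.001, 2.794]
contact_force: [0.2, -0.6, -0.3]
opening: 0.579
grasp_force: 0.0
now [574.6 -25.   11.2] [3.1411e+00 1.5000e-03 2.7940e+00] t 3.55 | shift now-frame [ 1.6 -0.3  2.2] | rotvec [0.0005 0.0015 0.005 ] | shift after turn [ 1.6 -0.3  2.2] F [ 0.2 -0.6 -0.3] op 49.4 grip 0.0
```

View pics/g3.png

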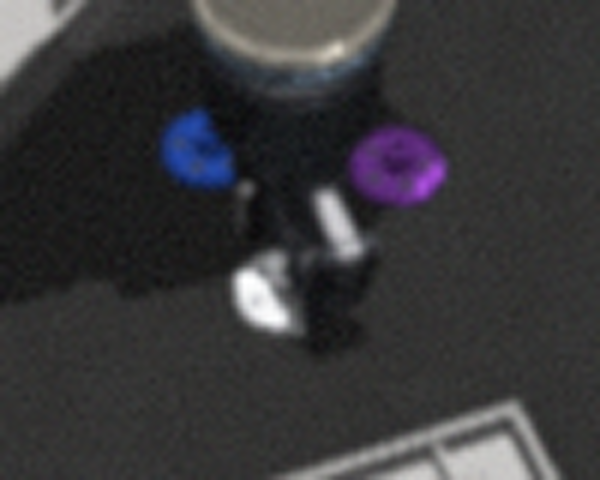

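The fingers straddle the hub: the visible half of the gear is at crop (265,290) and the near finger at (340,320). I'll go down 2 mm and close.

```bash
python3 -m creep '[{"x":1,"y":0,"z":2,"rx":0,"ry":0,"rz":0,"hand":30},{"x":0,"y":0,"z":0,"rx":0,"ry":0,"rz":0,"hand":10},{"x":0,"y":0,"z":0,"rx":0,"ry":0,"rz":0,"hand":10},{"x":0,"y":0,"z":0,"rx":0,"ry":0,"rz":0,"hand":10},{"x":0,"y":0,"z":0,"rx":0,"ry":0,"rz":0,"hand":10},{"x":0,"y":0,"z":0,"rx":0,"ry":0,"rz":0,"hand":10},{"x":0,"y":0,"z":-10,"rx":0,"ry":0,"rz":0,"hand":10},{"x":0,"y":0,"z":-30,"rx":0,"ry":0,"rz":0,"hand":10},{"x":0,"y":0,"z":-40,"rx":0,"ry":0,"rz":0,"hand":10},{"x":0,"y":0,"z":-10,"rx":0,"ry":0,"rz":0,"hand":10}]' 40;  python3 go.py 548.5 193.3 100 2.789
```

```text
clock: 4.85
eef_pos: [574.7, -24.7, 101.0]
tcp_rot: [3.14, 0.004, 2.794]
contact_force: [0.4, 0.1, -0.4]
opening: 0.161
grasp_force: 39.0
now [574.7 -24.7 101. ] [3.1403 0.0043 2.7938] t 4.85 | shift now-frame [ 98.9 196.    0.9] | rotvec [0.0013 0.0043 0.0048] | shift after turn [ 99.8 195.6   1. ] F [ 0.4  0.1 -0.4] op 13.7 grip 39.0
```

```bash
python3 -m creep '[{"x":10,"y":20,"z":0,"rx":0,"ry":0,"rz":0,"hand":10},{"x":17,"y":35,"z":0,"rx":0,"ry":0,"rz":0,"hand":10},{"x":18,"y":36,"z":0,"rx":0,"ry":0,"rz":0,"hand":10},{"x":18,"y":36,"z":0,"rx":0,"ry":0,"rz":0,"hand":10},{"x":18,"y":35,"z":0,"rx":0,"ry":0,"rz":0,"hand":10},{"x":12,"y":24,"z":0,"rx":0,"ry":0,"rz":0,"hand":10},{"x":6,"y":10,"z":20,"rx":0,"ry":0,"rz":0,"hand":10},{"x":0,"y":0,"z":30,"rx":0,"ry":0,"rz":0,"hand":10},{"x":0,"y":0,"z":20,"rx":0,"ry":0,"rz":0,"hand":10},{"x":0,"y":0,"z":8,"rx":0,"ry":0,"rz":0,"hand":10},{"x":0,"y":0,"z":0,"rx":0,"ry":0,"rz":0,"hand":10}]' 40;  python3 go.py 548.5 193.3 15 2.789
```

```text
clock: 6.22
eef_pos: [546.3, 193.2, 19.8]
tcp_rot: [-3.141, -0.001, 2.794]
contact_force: [-1.3, 0.2, -1.9]
opening: 0.16
grasp_force: 39.1
now [546.3 193.2  19.8] [-3.1408e+00 -9.0000e-04  2.7937e+00] t 6.22 | shift now-frame [-2.1  0.9  4.8] | rotvec [-0.0008 -0.0009  0.0047] | shift after turn [-2.   0.9  4.8] F [-1.3  0.2 -1.9] op 13.7 grip 39.1
```

```bash
python3 -m creep '[{"x":0,"y":0,"z":5,"rx":0,"ry":0,"rz":0,"hand":10},{"x":0,"y":0,"z":0,"rx":0,"ry":0,"rz":0,"hand":10},{"x":0,"y":0,"z":0,"rx":0,"ry":0,"rz":0,"hand":40},{"x":0,"y":0,"z":0,"rx":0,"ry":0,"rz":0,"hand":40},{"x":0,"y":0,"z":0,"rx":0,"ry":0,"rz":0,"hand":40},{"x":0,"y":0,"z":-15,"rx":0,"ry":0,"rz":0,"hand":40},{"x":0,"y":0,"z":-40,"rx":0,"ry":0,"rz":0,"hand":40},{"x":0,"y":0,"z":-50,"rx":0,"ry":0,"rz":0,"hand":50},{"x":0,"y":0,"z":-30,"rx":0,"ry":0,"rz":0,"hand":60},{"x":0,"y":0,"z":0,"rx":0,"ry":0,"rz":0,"hand":60}]' 40;  python3 go.py 506 -175 150 2.789
```

```text
clock: 7.48
eef_pos: [548.5, 194.0, 153.9]
tcp_rot: [3.138, 0.005, 2.794]
contact_force: [-0.1, 0.1, -0.5]
opening: 0.702
grasp_force: 0.0
now [548.5 194.  153.9] [3.1379 0.0046 2.7938] t 7.47 | shift now-frame [ -85.8 -361.4    3. ] | rotvec [0.0037 0.0046 0.0048] | shift after turn [ -87.6 -360.9    3.9] F [-0.1  0.1 -0.5] op 60.0 grip 0.0
```

```bash
python3 -m creep '[{"x":-5,"y":-20,"z":0,"rx":0,"ry":0,"rz":0,"hand":50},{"x":-10,"y":-40,"z":0,"rx":0,"ry":0,"rz":0,"hand":50},{"x":-10,"y":-42,"z":0,"rx":0,"ry":0,"rz":0,"hand":50},{"x":-10,"y":-42,"z":0,"rx":0,"ry":0,"rz":0,"hand":50},{"x":-10,"y":-42,"z":0,"rx":0,"ry":0,"rz":0,"hand":50},{"x":-10,"y":-42,"z":0,"rx":0,"ry":0,"rz":0,"hand":50},{"x":-10,"y":-42,"z":0,"rx":0,"ry":0,"rz":0,"hand":50},{"x":-10,"y":-42,"z":0,"rx":0,"ry":0,"rz":0,"hand":50},{"x":-8,"y":-34,"z":0,"rx":0,"ry":0,"rz":0,"hand":50},{"x":-3,"y":-15,"z":20,"rx":0,"ry":0,"rz":0.005,"hand":50},{"x":0,"y":0,"z":20,"rx":0,"ry":0,"rz":0,"hand":50},{"x":0,"y":0,"z":0,"rx":0,"ry":0,"rz":0,"hand":50},{"x":0,"y":0,"z":0,"rx":0,"ry":0,"rz":0,"hand":50}]' 40;  python3 go.py 506 -175 41 2.789; python3 - <<'E'
from h import *
from rig import *
a=grab_frame("top");b=grab_frame("side")
a=cv2.resize(a[150:290,180:320],(400,400),interpolation=cv2.INTER_CUBIC);b=cv2.resize(b[120:320,190:390],(600,600),interpolation=cv2.INTER_CUBIC)[:,100:500]
b=cv2.resize(b,(267,400)); 
cv2.imwrite("pics/p1.png",np.hstack([a,b])[:,:,::-1])
E
```

```text
clock: 9.1
eef_pos: [504.0, -175.5, 110.2]
tcp_rot: [-3.142, -0.001, 2.789]
contact_force: [0.7, -0.5, 0.3]
opening: 0.584
grasp_force: 0.0
now [ 504.  -175.5  110.2] [-3.1415e+00 -1.0000e-03  2.7887e+00] t 9.1 | shift now-frame [-1.8  1.1 69.2] | rotvec [-0.0001 -0.001  -0.0003] | shift after turn [-1.8  1.1 69.2] F [ 0.7 -0.5  0.3] op 49.8 grip 0.0
```

View pics/p1.png

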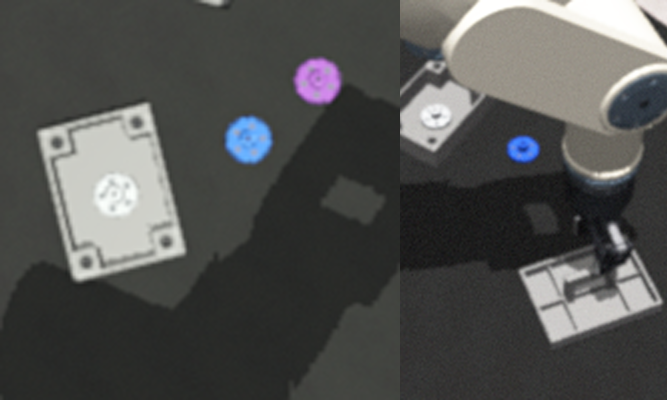

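The gear lies flat in the base tray, at left crop (116,194). In the right crop the gripper stands above the parts tray's handle at (590,288). I'll descend and grip the handle.

```bash
python3 -m creep '[{"x":-2,"y":1,"z":20,"rx":0,"ry":0,"rz":0,"hand":50},{"x":0,"y":0,"z":25,"rx":0,"ry":0,"rz":0,"hand":50},{"x":0,"y":0,"z":15,"rx":0,"ry":0,"rz":0,"hand":50},{"x":0,"y":0,"z":9,"rx":0,"ry":0,"rz":0,"hand":50},{"x":0,"y":0,"z":0,"rx":0,"ry":0,"rz":0,"hand":50},{"x":0,"y":0,"z":0,"rx":0,"ry":0,"rz":0,"hand":30},{"x":0,"y":0,"z":0,"rx":0,"ry":0,"rz":0,"hand":5},{"x":0,"y":0,"z":0,"rx":0,"ry":0,"rz":0,"hand":5},{"x":0,"y":0,"z":0,"rx":0,"ry":0,"rz":0,"hand":5},{"x":0,"y":0,"z":0,"rx":0,"ry":0,"rz":0,"hand":5},{"x":0,"y":0,"z":0,"rx":0,"ry":0,"rz":0,"hand":5}]' 80;  python3 go.py 506 -175 141 2.789; python3 - <<'E'
from h import *
from rig import *
im=grab_frame("top"); g=im[170:250,185:255].astype(int)
print(g.min(2).max(),np.percentile(g.min(2),[50,80,90,95,98]))
m=(g.min(2)>235).astype(np.uint8)
for c in cv2.findContours(m,cv2.RETR_EXTERNAL,cv2.CHAIN_APPROX_NONE,offset=(185,170))[0]:
    if len(c)>15: (u,r)=cv2.minEnclosingCircle(c); print(u,r,onz("top",u,10))
E
```

```text
clock: 10.58
eef_pos: [507.2, -175.3, 42.0]
tcp_rot: [3.142, 0.001, 2.789]
contact_force: [-0.9, -0.0, 6.4]
opening: 0.102
grasp_force: 78.1
now [ 507.2 -175.3   42. ] [3.1415e+00 1.1000e-03 2.7886e+00] t 10.57 | shift now-frame [  1.1  -0.2 -99. ] | rotvec [ 0.0001  0.0011 -0.0004] | shift after turn [  1.2  -0.2 -99. ] F [-0.9 -0.   6.4] op 8.7 grip 78.1
243 [ 61.   184.   193.   196.   220.02]
```

```bash
python3 -m creep '[{"x":0,"y":0,"z":-10,"rx":0,"ry":0,"rz":0,"hand":5},{"x":0,"y":0,"z":-25,"rx":0,"ry":0,"rz":0,"hand":5},{"x":0,"y":0,"z":-30,"rx":0,"ry":0,"rz":0,"hand":5},{"x":0,"y":0,"z":-25,"rx":0,"ry":0,"rz":0,"hand":5},{"x":0,"y":0,"z":-10,"rx":0,"ry":0,"rz":0,"hand":5},{"x":0,"y":0,"z":0,"rx":0,"ry":0,"rz":-0.10,"hand":5},{"x":0,"y":0,"z":0,"rx":0,"ry":0,"rz":-0.15,"hand":5},{"x":0,"y":0,"z":0,"rx":0,"ry":0,"rz":-0.15,"hand":5},{"x":0,"y":0,"z":0,"rx":0,"ry":0,"rz":-0.15,"hand":5},{"x":0,"y":0,"z":0,"rx":0,"ry":0,"rz":-0.06,"hand":5},{"x":0,"y":0,"z":0,"rx":0,"ry":0,"rz":0,"hand":5}]' 80;  python3 go.py 549 193.3 141 3.400; python3 - <<'E'
from h import *
u=(220.3,217.6); print("gear top",onz("top",u,10))
im=cv2.imread("pics/p1.png")
s=np.array([436-400,116])*np.array([400/267,1.5]); s=(s+np.array([100,0])+.5)/3-.5+np.array([190,120]); print(s,"gear side",onz("side",s,10))
E
```

```text
clock: 12.0
eef_pos: [506.2, -174.9, 140.8]
tcp_rot: [3.141, -0.001, -2.885]
contact_force: [0.6, 0.1, -1.9]
opening: 0.098
grasp_force: 78.1
now [ 506.2 -174.9  140.8] [ 3.1410e+00 -9.0000e-04 -2.8849e+00] t 12.0 | shift now-frame [-1.349e+02  3.453e+02 -2.000e-01] | rotvec [ 0.0006 -0.0009 -0.0017] | shift after turn [-1.355e+02  3.451e+02 -2.000e-01] F [ 0.6  0.1 -1.9] op 8.4 grip 78.1
gear top [549.92458322 192.28840025  10.        ]
[240.97752809 177.66666667] gear side [545.744297  193.0867744  10.       ]
```

```bash
python3 -m creep '[{"x":-6,"y":16,"z":0,"rx":0,"ry":0,"rz":0,"hand":5},{"x":-12,"y":30,"z":0,"rx":0,"ry":0,"rz":0,"hand":5},{"x":-15,"y":38,"z":0,"rx":0,"ry":0,"rz":0,"hand":5},{"x":-16,"y":40,"z":0,"rx":0,"ry":0,"rz":0,"hand":5},{"x":-16,"y":40,"z":0,"rx":0,"ry":0,"rz":0,"hand":5},{"x":-16,"y":40,"z":0,"rx":0,"ry":0,"rz":0,"hand":5},{"x":-16,"y":40,"z":0,"rx":0,"ry":0,"rz":0,"hand":5},{"x":-15,"y":38,"z":0,"rx":0,"ry":0,"rz":0,"hand":5},{"x":-12,"y":32,"z":0,"rx":0,"ry":0,"rz":0,"hand":5},{"x":-8,"y":20,"z":10,"rx":0,"ry":0,"rz":0,"hand":5},{"x":-4.5,"y":12.2,"z":15,"rx":0,"ry":0,"rz":0,"hand":5},{"x":0,"y":0,"z":15,"rx":0,"ry":0,"rz":0,"hand":5},{"x":0,"y":0,"z":8,"rx":0,"ry":0,"rz":0,"hand":5},{"x":0,"y":0,"z":0,"rx":0,"ry":0,"rz":0,"hand":5},{"x":0,"y":0,"z":0,"rx":0,"ry":0,"rz":0,"hand":5}]' 80;  python3 go.py 549.6 194.6 92 3.400; python3 - <<'E'
from h import *
from rig import *
a=grab_frame("top");b=grab_frame("side"); cv2.imwrite("pics/full_t.png",a[:,:,::-1]);cv2.imwrite("pics/full_s.png",b[:,:,::-1])
b=cv2.resize(b[120:220,190:290],(600,600),interpolation=cv2.INTER_CUBIC)
cv2.imwrite("pics/p2.png",b[:,:,::-1])
E
```

```text
clock: 13.88
eef_pos: [551.0, 193.9, 93.6]
tcp_rot: [-3.142, 0.0, -2.885]
contact_force: [-0.9, 0.1, -1.8]
opening: 0.107
grasp_force: 78.2
now [551.  193.9  93.6] [-3.1416e+00  4.0000e-04 -2.8853e+00] t 13.88 | shift now-frame [1.2 1.  1.6] | rotvec [-0.      0.0004 -0.0021] | shift after turn [1.2 1.  1.6] F [-0.9  0.1 -1.8] op 9.1 grip 78.2
```

View pics/p2.png

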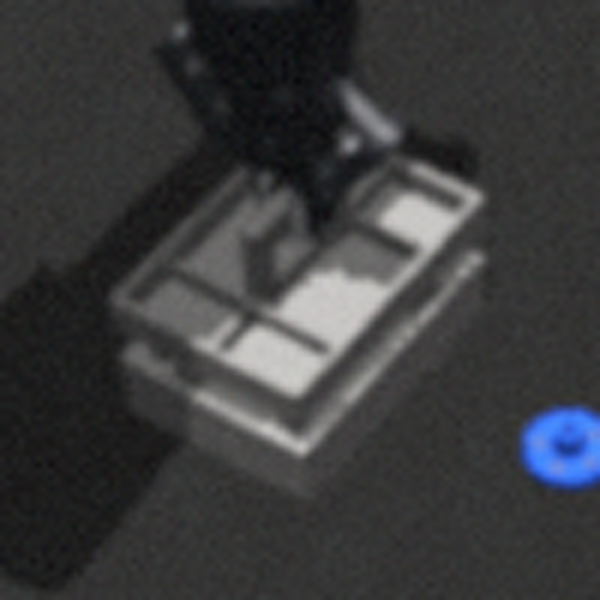

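The parts tray hovers level over the base tray. Parts rim corners in the crop are (485,195), (300,398) and (117,305); base rim corners are (483,258), (303,455) and (125,348). I'll compute the relative offset from those.

```bash
python3 - <<'E'
from h import *
P=lambda p:(np.array(p)+.5)/6-.5+np.array([190,120])
a=np.array([onz("side",P(p),81.6) for p in((485,195),(300,398),(117,305))])
b=np.array([onz("side",P(p),40) for p in((483,258),(303,455),(125,348))])
print((a-b).round(1), (a-b)[:2].mean(0).round(2))
for q in (a,b): print(q[0].round(1),q[1].round(1),q[2].round(1),np.linalg.norm(q[0]-q[1]),np.linalg.norm(q[2]-q[1]),"yaw",np.arctan2(*(q[0]-q[1])[1::-1]),"mid",((q[0]+q[2])/2).round(1))
o,d=ray("side",(240,170)); print("view shift per mm z",(d/d[2])[:2])
# centre predicted in base frame: socket-based
t=np.array([60,-40]); 
c,s=np.cos(.258),np.sin(.258)
for n,xy in(("R",(75,-55)),("Bt",(-75,-55)),("L",(-75,55))):
    X=np.array([548.7+c*xy[0]-s*xy[1],194.4+s*xy[0]+c*xy[1]]); print(n,"pred base rim",X.round(1),((proj("side",[*X,40])-[190,120]+.5)*6-.5).round(), "pred parts rim",((proj("side",[*(X+[1.4,-.7]),81.6])-[190,120]+.5)*6-.5).round())
E
```

```text
[[ 3.8  0.9 41.6]
 [ 1.8 -1.1 41.6]
 [-4.  -8.4 41.6]] [ 2.79 -0.11 41.6 ]
[636.  160.3  81.6] [490.8 121.   81.6] [462.3 222.7  81.6] 150.39389065470783 105.68023629698096 yaw 0.26429045542958907 mid [549.1 191.5  81.6]
[632.2 159.4  40. ] [489.1 122.1  40. ] [466.3 231.1  40. ] 147.89248574983552 111.41999965456412 yaw 0.2548981817667446 mid [549.2 195.3  40. ]
view shift per mm z [-0.48536682 -0.74345463]
R pred base rim [635.3 160.4] [486. 254.] pred parts rim [487. 195.]
Bt pred base rim [490.2 122.1] [305. 454.] pred parts rim [301. 397.]
L pred base rim [462.1 228.4] [121. 356.] pred parts rim [113. 298.]
```

```bash
python3 -m creep '[{"x":1.5,"y":1,"z":4,"rx":0,"ry":0,"rz":0,"hand":5},{"x":0,"y":0,"z":4,"rx":0,"ry":0,"rz":0,"hand":5},{"x":0,"y":0,"z":0,"rx":0,"ry":0,"rz":0,"hand":5}]' 80;  python3 go.py 549.6 194.6 82 3.400; python3 -m creep '[{"x":0,"y":0,"z":2,"rx":0,"ry":0,"rz":0,"hand":5},{"x":0,"y":0,"z":2,"rx":0,"ry":0,"rz":0,"hand":5},{"x":0,"y":0,"z":0,"rx":0,"ry":0,"rz":0,"hand":5}]' ;  python3 go.py 549.6 194.6 74 3.400
```

```text
clock: 14.35
eef_pos: [548.6, 195.0, 84.9]
tcp_rot: [-3.142, -0.001, -2.884]
contact_force: [0.2, 0.1, -1.5]
opening: 0.099
grasp_force: 78.2
now [548.6 195.   84.9] [-3.1415e+00 -8.0000e-04 -2.8843e+00] t 14.35 | shift now-frame [-0.9 -0.6  2.9] | rotvec [-0.0001 -0.0008 -0.0011] | shift after turn [-0.9 -0.6  2.9] F [ 0.2  0.1 -1.5] op 8.5 grip 78.2
clock: 14.72
eef_pos: [548.8, 195.0, 81.1]
tcp_rot: [-3.142, -0.0, -2.884]
contact_force: [0.8, -1.2, -2.7]
opening: 0.099
grasp_force: 78.2
now [548.8 195.   81.1] [-3.1416e+00 -3.0000e-04 -2.8844e+00] t 14.72 | shift now-frame [-0.6 -0.6  7.1] | rotvec [-0.     -0.0003 -0.0012] | shift after turn [-0.6 -0.6  7.1] F [ 0.8 -1.2 -2.7] op 8.5 grip 78.2
```

```bash
python3 -m creep '[{"x":-0.4,"y":-0.3,"z":1,"rx":0,"ry":0,"rz":0,"hand":5},{"x":0,"y":0,"z":1,"rx":0,"ry":0,"rz":0,"hand":5},{"x":0,"y":0,"z":0,"rx":0,"ry":0,"rz":0,"hand":5}]';  python3 -m creep '[{"x":0,"y":0,"z":1,"rx":0,"ry":0,"rz":0,"hand":5},{"x":0,"y":0,"z":1,"rx":0,"ry":0,"rz":0,"hand":5},{"x":0,"y":0,"z":0,"rx":0,"ry":0,"rz":0,"hand":5}]' ;  python3 go.py 549.6 194.6 74 3.400
```

```text
clock: 15.1
eef_pos: [549.4, 194.8, 79.2]
tcp_rot: [-3.142, -0.0, -2.884]
contact_force: [-0.7, 0.8, -2.2]
opening: 0.099
grasp_force: 78.2
clock: 15.48
eef_pos: [549.3, 194.8, 77.2]
tcp_rot: [-3.142, -0.0, -2.884]
contact_force: [-0.7, 0.3, -2.2]
opening: 0.104
grasp_force: 78.2
now [549.3 194.8  77.2] [-3.1416e+00 -2.0000e-04 -2.8844e+00] t 15.47 | shift now-frame [-0.2 -0.3  3.2] | rotvec [-0.     -0.0002 -0.0012] | shift after turn [-0.2 -0.3  3.2] F [-0.7  0.3 -2.2] op 8.9 grip 78.2
```

No contact force with the pins 5 mm below the rim, so they are entering the sockets.

```bash
python3 -m creep '[{"x":0,"y":0,"z":1,"rx":0,"ry":0,"rz":0,"hand":5},{"x":0,"y":0,"z":1,"rx":0,"ry":0,"rz":0,"hand":5},{"x":0,"y":0,"z":0,"rx":0,"ry":0,"rz":0,"hand":5}]';  python3 -m creep '[{"x":0,"y":0,"z":1,"rx":0,"ry":0,"rz":0,"hand":5},{"x":0,"y":0,"z":0,"rx":0,"ry":0,"rz":0,"hand":5}]' ;  python3 go.py 549.6 194.6 74 3.400
```

```text
clock: 15.85
eef_pos: [549.3, 194.8, 75.1]
tcp_rot: [-3.142, -0.0, -2.884]
contact_force: [-0.1, -0.4, -2.2]
opening: 0.103
grasp_force: 78.2
clock: 16.1
eef_pos: [549.4, 194.8, 74.2]
tcp_rot: [-3.142, -0.0, -2.884]
contact_force: [0.4, -0.4, -2.7]
opening: 0.102
grasp_force: 78.2
now [549.4 194.8  74.2] [-3.1416e+00 -1.0000e-04 -2.8844e+00] t 16.1 | shift now-frame [-0.2 -0.3  0.2] | rotvec [-0.     -0.0001 -0.0012] | shift after turn [-0.2 -0.3  0.2] F [ 0.4 -0.4 -2.7] op 8.7 grip 78.2
```

```bash
python3 -m creep '[{"x":0,"y":0,"z":0.7,"rx":0,"ry":0,"rz":0,"hand":5},{"x":0,"y":0,"z":0,"rx":0,"ry":0,"rz":0,"hand":5}]' 40; python3 -m creep '[{"x":0,"y":0,"z":0.5,"rx":0,"ry":0,"rz":0,"hand":5},{"x":0,"y":0,"z":0,"rx":0,"ry":0,"rz":0,"hand":5}]'
```

```text
clock: 16.35
eef_pos: [549.4, 194.9, 74.1]
tcp_rot: [3.142, 0.0, -2.884]
contact_force: [-2.7, -1.0, 5.7]
opening: 0.1
grasp_force: 79.3
clock: 16.6
eef_pos: [549.4, 194.8, 74.1]
tcp_rot: [3.142, 0.0, -2.884]
contact_force: [-3.7, -1.1, 10.5]
opening: 0.101
grasp_force: 80.4
```

It seated at TCP z 74.1, which is 32.1 above the grasp height and matches pins home. I'll release, retreat and check.

```bash
python3 -m creep '[{"x":0,"y":0,"z":-0.8,"rx":0,"ry":0,"rz":0,"hand":25},{"x":0,"y":0,"z":0,"rx":0,"ry":0,"rz":0,"hand":45},{"x":0,"y":0,"z":0,"rx":0,"ry":0,"rz":0,"hand":45},{"x":0,"y":0,"z":0,"rx":0,"ry":0,"rz":0,"hand":45},{"x":0,"y":0,"z":-15,"rx":0,"ry":0,"rz":0,"hand":45},{"x":0,"y":0,"z":-30,"rx":0,"ry":0,"rz":0,"hand":45},{"x":0,"y":0,"z":-45,"rx":0,"ry":0,"rz":0,"hand":45},{"x":0,"y":0,"z":-50,"rx":0,"ry":0,"rz":0,"hand":45},{"x":10,"y":-40,"z":0,"rx":0,"ry":0,"rz":0,"hand":45},{"x":10,"y":-50,"z":0,"rx":0,"ry":0,"rz":0,"hand":45},{"x":10,"y":-55,"z":0,"rx":0,"ry":0,"rz":0,"hand":45},{"x":10,"y":-55,"z":0,"rx":0,"ry":0,"rz":0,"hand":45},{"x":10,"y":-55,"z":0,"rx":0,"ry":0,"rz":0,"hand":45},{"x":0,"y":-50,"z":0,"rx":0,"ry":0,"rz":0,"hand":45},{"x":0,"y":-30,"z":0,"rx":0,"ry":0,"rz":0,"hand":45},{"x":0,"y":0,"z":0,"rx":0,"ry":0,"rz":0,"hand":45},{"x":0,"y":0,"z":0,"rx":0,"ry":0,"rz":0,"hand":45}]'; python3 - <<'E'
from h import *
from rig import *
a=grab_frame("top");b=grab_frame("side")
a=cv2.resize(a[170:270,170:270],(400,400),interpolation=cv2.INTER_CUBIC);b=cv2.resize(b[130:210,200:280],(400,400),interpolation=cv2.INTER_CUBIC)
cv2.imwrite("pics/end.png",np.hstack([a,b])[:,:,::-1])
E
```

```text
clock: 18.73
eef_pos: [586.0, -141.4, 214.4]
tcp_rot: [3.141, 0.0, -2.885]
contact_force: [0.5, -0.5, -0.3]
opening: 0.525
grasp_force: 0.0
```

View pics/end.png

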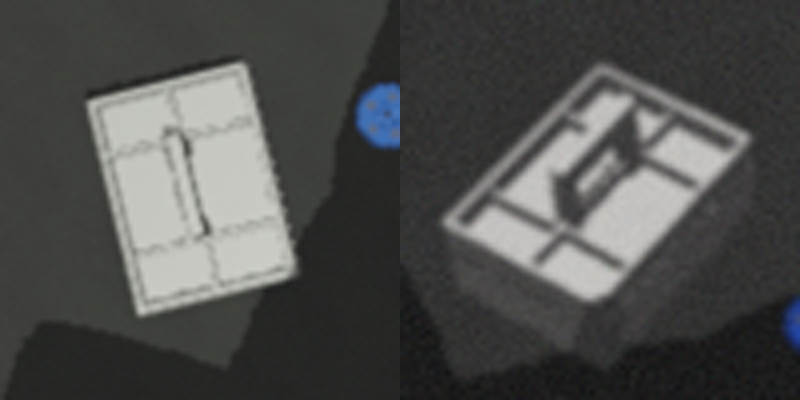

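The parts tray sits flush on the base tray: side-crop rim corners (600,65), (750,135), (597,300) and (445,222), no visible gap, and the robot is clear of it.

```bash
python3 -c "
from rig import *
print(sign_off())"
```

```text
the job is handed in; nothing more can be done
None
```

I put the steel gear in the base tray, stacked the parts tray on it with all pins home as far as force and camera checks show, and handed the job in at about 19 s; no verdict came back.

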